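# Snap the vial block into the block reader

## Task

Lift the capped bottle off the reader's loading plate and stand it upright on the bench beside the plate, well clear of the lane. Then slide the long vial block lengthwise, upright and either end first, along the channel under the white bridge until it has pushed the short spacer block home against the end stop, no gap between them, and the spring catch has snapped out behind it. Leave everything else where it stands.

Things in the scene. Friction and masses are not known exactly. Their poses are not given: they have to be found in the camera images.
- dock: The reader, fixed to the bench: flat plate with a straight channel, white bridge over it. Origin on the bench under the channel's centre line, at the catch; x = the way the block slides in, y = left across the channel, z up. Plate top (channel floor) at z 4 mm; the loading plate in front runs from x -190 to 25 mm, 100 mm wide; behind, the base is 180 mm wide.
- dock_mouth (a point): Start of the channel's straight part, at x -50 mm in the reader's frame, on the centre line and floor. From here to the end stop the channel is 54 mm wide between low rails (tops at z 12 mm, 8 mm above the floor); before it the rails flare out to 90 mm apart at x -78 mm.
- bridge_front (a point): Middle of the lower front edge of the white bridge (reading head on two posts): x 5 mm, z 62 mm in the reader's frame. The bridge is 170 mm wide, reaches back to x 105 mm and up to z 168 mm; the tunnel under it is 100 mm wide. A gripper held upright bumps its body on the bridge before the block is home: tilt it back, away from the bridge, for the last part.
- catch (a joint): The spring catch, a polished steel bolt in the left (+y) rail just before the bridge, z 5 to 12 mm. Value in m: 0 = sprung out into the channel, up to 0.014 = pushed aside (+y). Its spring pushes back with 2 N at 0, plus 350 N/m. A lengthwise push of 8 to 16 N carries block and spacer past it.
- catch_nose (a point): Innermost point of the catch, at rest at x -3, y 18 mm in the reader's frame; moves with it. The sloping face toward the mouth runs from x -23, y 30 mm to x -3, y 18 mm; the square back face at x 0 locks behind a block that has passed, which then has about 3 mm of play.
- vial_block_center (a point): Centre of the aluminium vial block's body, 14 mm above its underside: 50 (x) by 120 (y, long axis) by 28 mm (z up), 0.2 to 0.35 kg; vials stand up to 43 mm above its underside and do not hinder a gripper. Lies on the bench to the right of the reader, in the nearer or farther of two places (the tip box has the other). Home, its centre is 60 to 63 mm along the reader's x.
- spacer_center (a point): Centre of the plain aluminium spacer block, 14 mm above its underside: 60 mm along the channel (its x) by 50 by 28 mm high, 0.16 kg. It lies loose in the channel under or behind the bridge, 15 to 45 mm short of the end stop (face at the reader's x 183 mm, 26 mm high); home, its centre is 153 mm along the reader's x.
- bottle_center (a point): Centre (54.5 mm above its underside) of the closed bottle that stands on the loading plate in front of the mouth: round body of 48 mm diameter up to 89 mm, screw cap of 38 mm diameter up to 109 mm, 0.18 kg.
- tip_box_center (a point): Bystander: centre of the closed pipette tip box, 91 (x) by 123 (y) by 72 mm high.
- beaker_center (a point): Bystander: centre of the glass beaker, 56 mm diameter, 70 mm high.
- marker_center (a point): Bystander: centre of the marker pen lying on the bench, 135 mm long (its y), 17 mm thick.
- petri_center (a point): Bystander: centre of the closed petri dish, 60 mm diameter, 15 mm high.
- mug_center (a point): Bystander: centre of the mug, 78 by 114 mm with its handle, 93 mm high.
Mind the look-alikes: they are no part of the job. What is shaped like the part that bears bottle_center but orange is not meant.

How it is judged:
By the outcome, as a careful person would: the job done as asked, in the order asked, and still so for the second after the job is handed in, with the robot touching nothing.
It also fails if it takes over 67 s, if anything falls off the work surface, if the arm or the gripper's body presses on something with over 40 N, if the wrist force passes 120 N, or if a joint passes its speed limit or range.

## Robot

A 6-joint arm with a two-finger parallel gripper is mounted at the origin on a cart in front of the work surface, level with it; the furniture and walls round the work are solid. World frame = base frame: x ahead of the robot, y to its left, z up, the work surface at z = 0. Lengths are in m, angles in rad, forces in N, time in s.
With the tool pointing down it reaches from about 0.25 to 0.725 m from the base axis. Payload 4 kg.
Tool frame: the origin (TCP) lies at the very end of the fingers, on their centre line; the grasp point (between the pads) lies 19 mm behind it; z points along the fingers, y is the direction in which the jaws open and shut (so a half turn about z gives the same grasp; the last joint's range is limited). The gripper opens to 85 mm and grips with 20 to 120 N. Pads are 22 mm wide; open, the fingers measure 114 mm over their backs; the gripper's body (76 mm by 85 mm) begins 54 mm behind the grasp point. The pads swing forward as they close: fully open they stand 13 mm farther back than shut.
Start: joints at [-1.179, 0.241, 0.005, 1.335, 0, 1.571], TCP at [0.191, -0.462, 0.231] pointing down, gripper open.
Joint ranges: [-2.72, 2.72], [-1.05, 1.87], [-1.09, 1.28], [-1.99, 2.15], [-1.42, 1.44], [-3.14, 3.14]. Speed limits (rad/s): [2.79, 2.79, 3.14, 3.14, 3.14, 3.14].

## Interface

Orientations are given as a unit quaternion [x, y, z, w].
In Python, from station import env gives the robot as it stands. The module is installed in compiled form; this text tells all that it offers.
- The arm moves only by the tool servo_tool, never from a script. Its argument "rows" is text: rows parted by semicolons, each of 7 numbers parted by spaces: the shift along the tool's x, y, z each as a share of 150 mm, from -1 to 1, then the turn, a rotation vector about the tool's x, y, z each as a share of 120 degrees, from -1 to 1, then the opening, from 0 (shut) to 1 (fully open). A call has 1 to 8 rows; each row is the pose to reach, as a shift and turn from the pose measured when the call began, along the tool's axes at that moment; what a row does not reach only later rows make up. A row lasts 1/8 s, in which the tool goes at most 62.5 mm and 10.7 degrees, less where a joint would pass 70% of its speed; a pose out of reach is approached as far as the arm can. A call with a number of a shift or a turn outside -1 to 1 is refused whole. A call with a gripper value outside its range is refused whole. The fingers move at their own pace and stop on an object; the grip force is fixed at half the most. Time passes only in rows, so rows that repeat a pose let the fingers close. It gives the time, the measured TCP pose, the force and the opening at its end, in the units of the state.
- env.get_obs(): the state, without advancing time (a new reading comes with each control period).
- env.camera(name): name is "side" or "top" or "wrist"; returns a dict with "img" (384x512x3 uint8, red, green, blue), "fx", "fy", "cx", "cy" (pixels), "R" (3x3) and "t" (3): a world point X has camera coordinates R X + t. Camera axes: x right, y down, z forward; pixel columns grow to the right and rows downward; lengths in m; the calibration is good to about 2 mm. The wrist camera is an equidistant fisheye: a pixel r from the principal point sees the ray r / f radians off the axis. A picture is of the moment at which its call begins. There is no depth.
- env.finish_job(): hands the job in, once; it reports no verdict.
Trained networks look in a picture, given as the dict that the camera call returned (one of the last four; its "shot" number tells which), for a name from the list of things; names that differ only in an ending like _2 or _b are one class to them, and where a whole thing is asked for, a point or a joint stands for the part that bears it (a point fixed in the world has none). Each returns a list of dicts, best first, with "confidence" (0 to 1); they miss things now and then, are a little off and sometimes report something else, mostly with a low value. They report only what shows in the picture. A call takes as long as a camera call. They do not tell look-alikes from the thing itself.
- env.outline_of(picture, query): "mask" (384x512 bool, what is visible of it) and "location" ([column, row] in pixels, amid what is visible of it).
The state is a dict: "clock": time; "joints": joint angles; "joint_velocities": joint speeds; "joint_efforts": joint torques, N m; "eef_pos": TCP position; "tcp_rot": TCP orientation; "force": force on the tool from outside, world axes, zero at the start; "ft_torque": the same for the moment, N m; "gripper_width": finger opening in m.
Only numpy, scipy, OpenCV 4.12 (cv2) and the standard library are available. Lean on these libraries where they do the work, as an engineer would, in place of code of your own. Each camera call takes 0.05 s, during which the arm holds its last target.

## Working session

There is one attempt and no reset: what is moved stays moved. The work goes in short steps, Python scripts to look and compute and a tool call to move; the robot and the scene stay as the last step left them, time stands still between calls to the robot, and variables do not carry over. Pictures are saved under pics/ and viewed, and the job is handed in when it is done.

Besides the shell and the picture viewer there is one more tool, called after "Emit:" as a command line: name --argument value ..., lists and objects as JSON in quotes. servo_tool: Moves the arm, as the interface text tells. Its arguments: {"type":"object","properties":{"rows":{"type":"string"}},"required":["rows"]}

```bash
mkdir -p pics; cat > h.py <<'E'
import numpy as np, cv2, json
from station import env
from scipy.spatial.transform import Rotation as Rn
def save(p,name,s=1.5):
    im=cv2.cvtColor(p["img"],cv2.COLOR_RGB2BGR)
    cv2.imwrite("pics/"+name,cv2.resize(im,None,fx=s,fy=s,interpolation=cv2.INTER_CUBIC))
def ray(p,uv,fish=False):
    x=(uv[0]-p["cx"])/p["fx"];y=(uv[1]-p["cy"])/p["fy"]
    if fish:
        r=np.hypot(x,y); d=np.array([np.sin(r)*x/max(r,1e-9),np.sin(r)*y/max(r,1e-9),np.cos(r)])
    else: d=np.array([x,y,1.])
    R=np.array(p["R"]);t=np.array(p["t"])
    return -R.T@t, R.T@d
def onz(p,uv,z,fish=False):
    c,d=ray(p,uv,fish); return c+d*(z-c[2])/d[2]
def proj(p,X,fish=False):
    c=np.array(p["R"])@np.array(X)+np.array(p["t"])
    if fish:
        a=np.arctan2(np.hypot(c[0],c[1]),c[2]);h=np.hypot(c[0],c[1]);return np.array([p["cx"]+p["fx"]*a*c[0]/h,p["cy"]+p["fy"]*a*c[1]/h])
    return np.array([p["cx"]+p["fx"]*c[0]/c[2],p["cy"]+p["fy"]*c[1]/c[2]])
def tri(obs):
    A=np.zeros((3,3));b=np.zeros(3)
    for c,d in obs:
        d=d/np.linalg.norm(d);M=np.eye(3)-np.outer(d,d);A+=M;b+=M@c
    return np.linalg.solve(A,b)
E
python3 - <<'E'
from h import *
print(env.get_obs())
for n in ("side","top","wrist"):
    p=env.camera(n); save(p,n+"0.png",1.55)
    print(n,p["fx"],p["cx"],p["cy"],"cam",-np.array(p["R"]).T@np.array(p["t"]))
    for q in ["dock","vial_block_center","spacer_center","bottle_center","catch","tip_box_center"]:
        for r in env.outline_of(p,q)[:3]: print(q,np.round(r["location"],1),round(r["confidence"],2),r["mask"].sum())
E
```

```text
{'clock': 0.0, 'joints': array([-1.17898554e+00,  2.41413757e-01,  3.71656612e-03,  1.33521898e+00,
       -3.22110452e-05,  1.57081036e+00]), 'joint_velocities': array([-0.00022335,  0.00068443,  0.00070854,  0.00067472, -0.0013701 ,
        0.00217927]), 'joint_efforts': array([ 1.83765325e-03, -3.72320688e+01,  2.52405971e+01,  1.68677961e-02,
        1.29844193e-04,  1.52200865e-06]), 'eef_pos': array([ 0.19067639, -0.46151819,  0.23040967]), 'tcp_rot': array([ 9.80872644e-01,  1.94647714e-01, -2.22123426e-04, -1.03651067e-03]), 'force': array([-0.10946388, -0.6005107 , -0.1359079 ]), 'ft_torque': array([ 0.00954429, -0.04033613,  0.03921981]), 'gripper_width': 0.08545365442498329}
side 357.6496946333262 254.94482558895513 191.26857571496072 cam [ 0.52552944 -0.54468185  1.01248019]
dock [283.1 188.2] 0.79 4712
dock [214.8 139.1] 0.26 160
vial_block_center [289.9 295.7] 0.71 808
vial_block_center [257.3 300.9] 0.59 249
vial_block_center [284.9 187.4] 0.42 4890
spacer_center [312.3 183.1] 0.62 44
bottle_center [239.8 186.8] 0.82 351
bottle_center [200.5 227. ] 0.74 411
bottle_center [284.9 186.5] 0.22 4937
catch [310.9 182.2] 0.19 37
tip_box_center [224.8 301.3] 0.56 1644
top 395.2928608096304 261.1091039286653 191.2900269400479 cam [0.44312452 0.07224754 1.16893708]
dock [243.1 164.2] 0.7 6065
vial_block_center [367.2 175.2] 0.59 786
bottle_center [290.1 252. ] 0.6 214
bottle_center [241.8 212.4] 0.49 268
tip_box_center [373.  233.1] 0.81 1534
wrist 297.3186396354542 253.1082622102139 194.25463831992045 cam [ 0.26814507 -0.42990168  0.37457662]
```

View pics/side0.png

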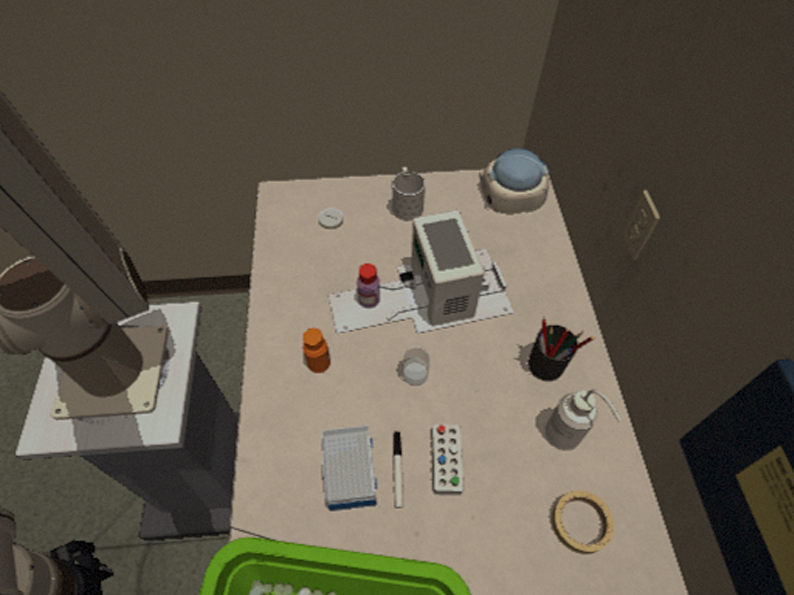

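View pics/top0.png

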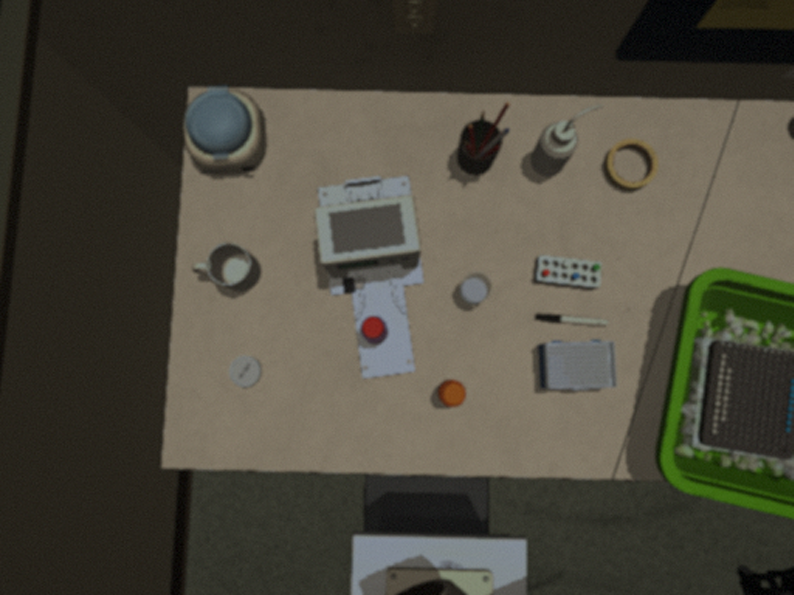

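View pics/wrist0.png

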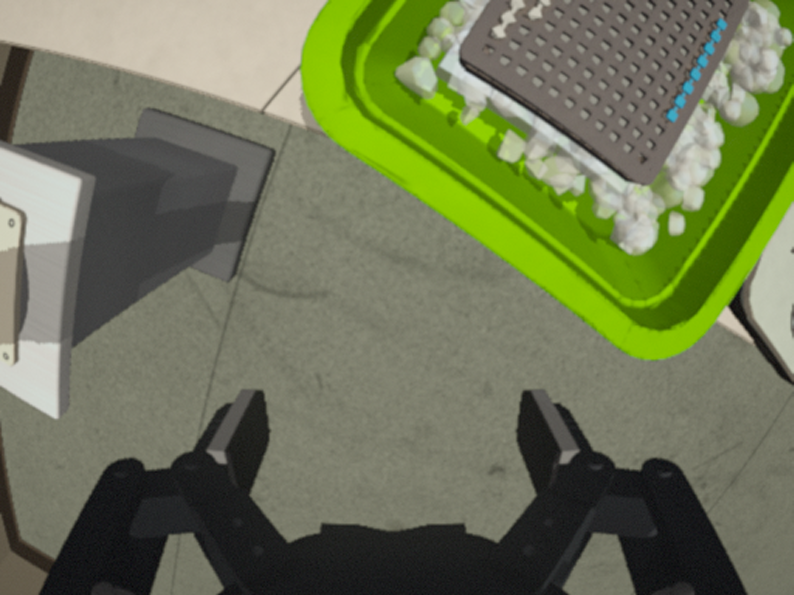

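The top view shows the reader centred near (372,250). The red-capped bottle stands on its plate at (373,329), and the orange look-alike is at (452,393). The vial block is in the farther place at (568,271) and the tip box is at (577,365).

```bash
python3 - <<'E'
from h import *
p=env.camera("top"); s=env.camera("side")
f=1.55
for n,uv,z in [("plateFL",(362,377),.004),("plateFR",(413,372),.004),("baseBL",(319,187),.004),("baseBR",(409,178),.004),("bridgeTL",(316,208),.168),("TR",(413,198),.168),("BL",(322,266),.168),("BR",(419,256),.168),("cap",(373,328),.109),("blkL",(537,272),.03),("blkR",(601,272),.03),("orange",(452,391),.109),("beaker",(474,291),.035)]:
    print(n,onz(p,np.array(uv)/f,z).round(3))
for q in ["vial_block_center","bottle_center","tip_box_center","marker_center","beaker_center","petri_center","mug_center"]:
    for r in env.outline_of(p,q)[:2]:
        m=r["mask"].astype(np.uint8);c=cv2.findContours(m,0,1)[0];c=max(c,key=len);b=cv2.minAreaRect(c)
        print(q,round(r["confidence"],2),onz(p,b[0],.02).round(3),np.round(b[1],1),round(b[2],1))
E
```

```text
plateFL [0.434 0.15  0.004]
plateFR [0.446 0.054 0.004]
baseBL [0.801 0.246 0.004]
baseBR [0.824 0.07  0.004]
bridgeTL [0.715 0.225 0.168]
TR [0.736 0.063 0.168]
BL [0.616 0.211 0.168]
BR [0.637 0.051 0.168]
cap [0.52  0.127 0.109]
blkL [ 0.639 -0.175  0.03 ]
blkR [ 0.641 -0.296  0.03 ]
orange [ 0.415 -0.012  0.109]
beaker [ 0.599 -0.056  0.035]
vial_block_center 0.72 [ 0.641 -0.236  0.02 ] [43.  19.2] 6.7
vial_block_center 0.38 [0.61  0.159 0.02 ] [4. 2.] 90.0
bottle_center 0.77 [ 0.409 -0.02   0.02 ] [17. 16.] 90.0
bottle_center 0.57 [0.524 0.129 0.02 ] [17.7 17. ] 45.0
tip_box_center 0.79 [ 0.466 -0.252  0.02 ] [31.6 49.2] 85.9
marker_center 0.53 [ 0.551 -0.243  0.02 ] [44.3  5. ] 4.4
beaker_center 0.6 [ 0.608 -0.061  0.02 ] [19.1 20.5] 45.0
petri_center 0.91 [0.44  0.367 0.02 ] [21. 20.] 90.0
mug_center 0.91 [0.642 0.409 0.02 ] [43.6 27.9] 24.0
```

```bash
cat > plan.py <<'E'
import sys
from h import *
# usage: plan.py x y z yaw_deg tilt_deg  (tool x heading yaw; tilt>0: tool z leans toward +heading)
def Rt(yaw,tilt):
    y,t=np.radians(yaw),np.radians(tilt)
    hx=np.array([np.cos(y),np.sin(y),0]);u=np.array([0,0,1.])
    X=hx*np.cos(t)+u*np.sin(t);Z=hx*np.sin(t)-u*np.cos(t)
    return np.stack([X,np.cross(Z,X),Z],1)
def plan(pos,yaw,tilt=0,o=None):
    o=o or env.get_obs();R=Rn.from_quat(o["tcp_rot"]).as_matrix()
    sh=R.T@(np.array(pos)-o["eef_pos"]);rv=Rn.from_matrix(R.T@Rt(yaw,tilt)).as_rotvec(degrees=True)
    print("shift",(sh/.15).round(3),"turn",(rv/120).round(4),"| mm",(sh*1e3).round(1),"deg",rv.round(1))
if __name__=="__main__":
    a=[float(v) for v in sys.argv[1:]]
    o=env.get_obs();print(round(o["clock"],2),o["eef_pos"].round(4),"yaw",np.degrees(np.arctan2(*Rn.from_quat(o["tcp_rot"]).as_matrix()[[1,0],0])).round(2),"F",o["force"].round(2),"w",round(o["gripper_width"],4),"q",o["joints"].round(2))
    plan(a[:3],a[3],a[4] if len(a)>4 else 0)
E
python3 plan.py 0.44 0.11 0.27 7.2
```

```text
1.5 [ 0.1909 -0.4621  0.2313] yaw 22.45 F [-0.5  -0.57 -0.73] w 0.0857 q [-1.18  0.24  0.    1.34  0.    1.57]
shift [ 2.991 -2.891 -0.258] turn [ 0.     -0.      0.1271] | mm [ 448.7 -433.6  -38.7] deg [ 0.  -0.  15.2]
```

Emit:
servo_tool --rows "0.3 -0.3 -0.1 0 0 0 1;0.6 -0.6 -0.2 0 0 0 1;0.9 -0.9 -0.26 0 0 0 1;1 -1 -0.26 0 0 0 1"

```text
clock: 2.0
eef_pos: [0.273, -0.2641, 0.2713]
tcp_rot: [0.981, 0.196, 0.001, 0.001]
force: [-0.1, 0.4, 0.1]
gripper_width: 0.0849
```

Emit:
servo_tool --rows "0.3 -0.3 0 0 0 0 1;0.6 -0.6 0 0 0 0 1;0.9 -0.9 0 0 0 0 1;1 -1 0 0 0 0.127 1"

```text
clock: 2.5
eef_pos: [0.3545, -0.0653, 0.2715]
tcp_rot: [0.995, 0.103, 0.001, 0.001]
force: [-0.7, -0.1, -0.2]
gripper_width: 0.0855
```

```bash
python3 plan.py 0.44 0.11 0.27 7.2
```

```text
2.5 [ 0.3545 -0.0653  0.2715] yaw 11.79 F [-0.71 -0.15 -0.17] w 0.0855 q [-0.18 -0.06 -0.22  1.4  -0.    2.75]
shift [ 0.797 -1.028  0.011] turn [ 0.0006 -0.0012  0.0382] | mm [ 119.5 -154.2    1.6] deg [ 0.1 -0.1  4.6]
```

Emit:
servo_tool --rows "0.1 -0.13 0 0 0 -0.089 1;0.2 -0.26 0 0 0 -0.178 1;0.3 -0.4 0 0 0 -0.267 1;0.4 -0.5 0 0 0 -0.356 1;0.5 -0.6 0 0 0 -0.445 1;0.6 -0.75 0 0 0 -0.534 1;0.7 -0.9 0 0 0 -0.62 1;0.7 -1 0 0 0 -0.71 1"

```text
clock: 3.5
eef_pos: [0.4273, 0.104, 0.2714]
tcp_rot: [0.66, 0.751, 0.001, 0.001]
force: [-1.2, -1.0, -0.0]
gripper_width: 0.0854
```

```bash
python3 plan.py 0.52 0.126 0.27 187.2
```

```text
3.5 [0.4273 0.104  0.2714] yaw 97.33 F [-1.24 -0.97 -0.05] w 0.0854 q [ 0.24  0.1  -0.06  1.41 -0.    1.68]
shift [0.066 0.632 0.011] turn [ 6.000e-04  1.400e-03 -7.489e-01] | mm [ 9.9 94.7  1.6] deg [  0.1   0.2 -89.9]
```

```bash
python3 - <<'E'
from h import *
import pickle
p=env.camera("wrist");save(p,"w1.png",1.55);pickle.dump(p,open("w1.pkl","wb"))
E
```

Emit:
servo_tool --rows "0 0.1 0 0 0 -0.089 1;0 0.2 0 0 0 -0.178 1;0 0.3 0 0 0 -0.267 1;0 0.4 0 0 0 -0.356 1;0 0.5 0 0 0 -0.445 1;0 0.6 0 0 0 -0.534 1;0 0.63 0 0 0 -0.62 1;0.066 0.63 0 0 0 -0.74 1"

```text
clock: 4.55
eef_pos: [0.5194, 0.1266, 0.2714]
tcp_rot: [-0.025, 1.0, -0.0, 0.001]
force: [0.2, 0.8, -0.7]
gripper_width: 0.0853
```

```bash
python3 - <<'E'
from h import *
import pickle
p=env.camera("wrist");save(p,"w2.png",1.55);pickle.dump(p,open("w2.pkl","wb"))
print(env.get_obs()["eef_pos"],env.get_obs()["joints"])
E
```

```text
[0.51899879 0.12800026 0.27140018] [2.41413703e-01 2.96124304e-01 1.83010241e-01 1.45571729e+00
 6.86783436e-04 1.85775707e-01]
```

View pics/w1.png

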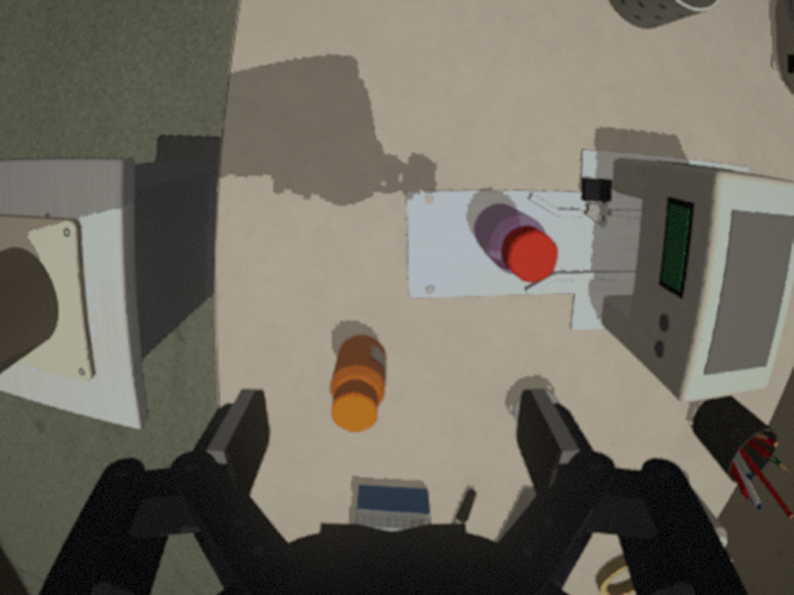

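View pics/w2.png

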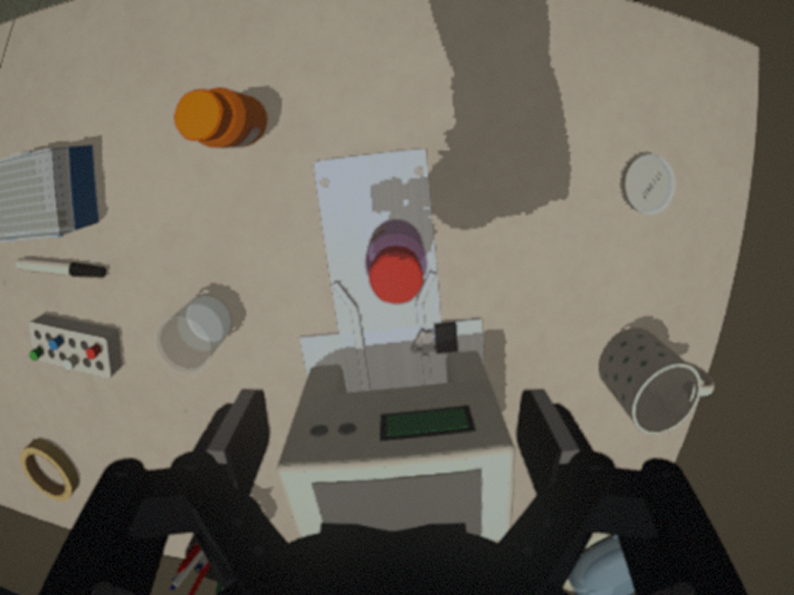

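```bash
python3 - <<'E'
from h import *
import pickle
f=1.55
w1=pickle.load(open("w1.pkl","rb"));w2=pickle.load(open("w2.pkl","rb"))
P={}
for n,w,L in [("w1",w1,[("FL",(407,191)),("FR",(409,298)),("baseL",(583,150)),("baseR",(572,328))]),("w2",w2,[("FL",(426,149.5)),("FR",(315,160)),("baseL",(482,319)),("baseR",(302,335.5))])]:
    for k,uv in L: P[n,k]=onz(w,np.array(uv)/f,.004,True)[:2];print(n,k,P[n,k].round(4))
for n in("w1","w2"):
    FL,FR=P[n,"FL"],P[n,"FR"];print(n,np.linalg.norm(FL-FR),"yaw",np.degrees(np.arctan2(*(FL-FR)[::-1]))-90,"base",np.linalg.norm(P[n,"baseL"]-P[n,"baseR"]),np.degrees(np.arctan2(*(P[n,"baseL"]-P[n,"baseR"])[::-1]))-90, (FL+FR)/2,(P[n,"baseL"]+P[n,"baseR"])/2)
# bottle cap centre
a=ray(w1,np.array((529,254))/f,True);b=ray(w2,np.array((396,275))/f,True)
print("cap",tri([a,b]),[onz(w,np.array(u)/f,.113,True).round(4) for w,u in((w1,(529,254)),(w2,(396,275)))])
E
```

```text
w1 FL [0.4338 0.1504]
w1 FR [0.4493 0.0513]
w1 baseL [0.5902 0.2156]
w1 baseR [0.6192 0.0408]
w2 FL [0.4342 0.1515]
w2 FR [0.4475 0.0541]
w2 baseL [0.5899 0.2168]
w2 baseR [0.6163 0.0424]
w1 0.1003202638671698 yaw 8.891159597564155 base 0.1771884469104993 9.404446876506242 [0.44155194 0.10084558] [0.60470046 0.12822675]
w2 0.0983030990703637 yaw 7.814430066229718 base 0.17641834197899825 8.590466103104546 [0.44085545 0.10284133] [0.60310009 0.12958488]
cap [0.52086092 0.1289753  0.10695028] [array([0.5185, 0.1301, 0.113 ]), array([0.5195, 0.1289, 0.113 ])]
```

```bash
python3 plan.py 0.5195 0.1293 0.055 187.2
```

```text
4.6 [0.519  0.128  0.2714] yaw -176.81 F [-0.38  0.45  1.15] w 0.0855 q [0.24 0.3  0.18 1.46 0.   0.19]
shift [-1.000e-03  7.000e-03  1.443e+00] turn [ 0.0005  0.0009 -0.0334] | mm [-2.000e-01  1.000e+00  2.164e+02] deg [ 0.1  0.1 -4. ]
```

Emit:
servo_tool --rows "0 0.007 0.3 0 0 0 1;0 0.007 0.6 0 0 0 1;0 0.007 0.9 0 0 0 1;0 0.007 1 0 0 -0.033 1"

```text
clock: 5.1
eef_pos: [0.5168, 0.1281, 0.1182]
tcp_rot: [-0.061, 0.998, -0.0, -0.002]
force: [-0.1, -0.3, 0.2]
gripper_width: 0.0855
```

Emit:
servo_tool --rows "0 0 0.25 0 0 0 1;0 0 0.43 0 0 0 1;0 0 0.43 0 0 0 1;0 0 0.43 0 0 0 0;0 0 0.43 0 0 0 0;0 0 0.43 0 0 0 0;0 0 0.43 0 0 0 0;0 0 0.43 0 0 0 0"

```text
clock: 6.1
eef_pos: [0.5184, 0.1285, 0.0558]
tcp_rot: [-0.061, 0.998, 0.0, 0.0]
force: [-0.1, -0.8, 6.1]
gripper_width: 0.0455
```

```bash
python3 plan.py 0.50 0.275 0.2 187.2
```

```text
6.1 [0.5184 0.1285 0.0558] yaw -173.05 F [-0.07 -0.8   6.08] w 0.0455 q [ 0.24  0.45 -0.18  0.94  0.    0.12]
shift [ 0.003  0.985 -0.961] turn [ 0.0002  0.0003 -0.0021] | mm [   0.5  147.7 -144.2] deg [ 0.   0.  -0.3]
```

Emit:
servo_tool --rows "0 0 -0.2 0 0 0 0;0 0 -0.4 0 0 0 0;0 0.25 -0.4 0 0 0 0;0 0.55 -0.4 0 0 0 0;0 0.85 -0.4 0 0 0 0;0 0.985 -0.4 0 0 0 0;0 0.985 -0.4 0 0 0 0"

```text
clock: 6.98
eef_pos: [0.5, 0.2761, 0.1155]
tcp_rot: [-0.062, 0.998, -0.0, 0.0]
force: [-0.8, -0.2, -2.2]
gripper_width: 0.0456
```

```bash
python3 plan.py 0.50 0.275 0.0525 187.2
```

```text
6.97 [0.5    0.2761 0.1155] yaw -172.92 F [-0.79 -0.25 -2.25] w 0.0456 q [ 0.5   0.45 -0.    1.12 -0.    0.38]
shift [ 0.001 -0.007  0.42 ] turn [-0.0002  0.0001 -0.001 ] | mm [ 0.1 -1.1 63. ] deg [-0.   0.  -0.1]
```

Emit:
servo_tool --rows "0 0 0.2 0 0 0 0;0 0 0.36 0 0 0 0;0 0 0.41 0 0 0 0;0 0 0.42 0 0 0 0;0 0 0.42 0 0 0 0"

```text
clock: 7.6
eef_pos: [0.5008, 0.276, 0.0534]
tcp_rot: [-0.061, 0.998, 0.0, 0.001]
force: [0.0, 0.0, -3.2]
gripper_width: 0.0453
```

```bash
python3 plan.py 0.50 0.275 0.0525 187.2
```

```text
7.6 [0.5008 0.276  0.0534] yaw -172.96 F [ 0.01  0.02 -3.16] w 0.0453 q [ 0.5   0.51 -0.08  0.98 -0.    0.38]
shift [ 0.006 -0.006  0.006] turn [ 0.0001  0.0008 -0.0014] | mm [ 0.9 -0.9  0.9] deg [ 0.   0.1 -0.2]
```

Emit:
servo_tool --rows "0 0 0.014 0 0 0 0;0 0 0.014 0 0 0 0;0 0 0.014 0 0 0 1;0 0 0.014 0 0 0 1;0 0 0.014 0 0 0 1;0 0 -0.3 0 0 0 1;0 0 -0.7 0 0 0 1;0 0 -1 0 0 0 1"

```text
clock: 8.6
eef_pos: [0.501, 0.2763, 0.2062]
tcp_rot: [-0.061, 0.998, 0.001, 0.002]
force: [0.4, -0.2, -0.0]
gripper_width: 0.0856
```

```bash
python3 plan.py 0.50 0.135 0.22 189; python3 plan.py 0.641 -0.236 0.25 97
```

```text
8.6 [0.501  0.2763 0.2062] yaw -172.96 F [ 0.36 -0.15 -0.02] w 0.0856 q [ 0.5   0.39  0.15  1.33 -0.    0.38]
shift [ 0.122 -0.934 -0.094] turn [ 0.0005  0.0019 -0.0163] | mm [  18.3 -140.   -14.1] deg [ 0.1  0.2 -2. ]
8.6 [0.501  0.2763 0.2062] yaw -172.96 F [ 0.36 -0.15 -0.02] w 0.0856 q [ 0.5   0.39  0.15  1.33 -0.    0.38]
shift [-0.509 -3.503 -0.294] turn [0.0019 0.0011 0.7503] | mm [ -76.3 -525.5  -44.1] deg [ 0.2  0.1 90. ]
```

Emit:
servo_tool --rows "0.05 -0.3 -0.05 0 0 0 1;0.1 -0.6 -0.05 0 0 0 1;0.12 -0.85 -0.05 0 0 -0.016 1;0.12 -0.93 -0.05 0 0 -0.016 1;0.12 -0.93 -0.05 0 0 -0.016 1"

```text
clock: 9.22
eef_pos: [0.5005, 0.1353, 0.2136]
tcp_rot: [-0.077, 0.997, 0.001, 0.002]
force: [0.7, 0.4, 0.2]
gripper_width: 0.0855
```

```bash
python3 - <<'E'
from h import *
import pickle
p=env.camera("wrist");save(p,"w3.png",1.55);pickle.dump(p,open("w3.pkl","wb"))
print(env.get_obs()["eef_pos"],env.get_obs()["joints"])
E
```

```text
[0.50042091 0.13600192 0.21350343] [2.64706963e-01 2.81927118e-01 1.34097398e-02 1.29774503e+00
 1.12526863e-03 1.08719190e-01]
```

View pics/w3.png

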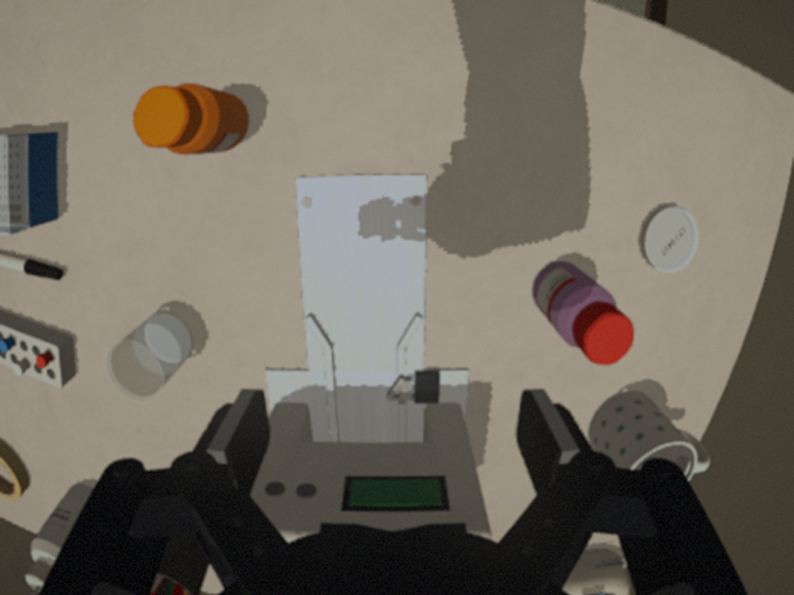

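The bottle stands upright left of the plate (cap at 605,333), and the lane is clear. The plate's front corners are at (297,176) and (427,175), and the catch is at (400,388).

```bash
python3 - <<'E'
from h import *
import pickle
f=1.55
w=pickle.load(open("w3.pkl","rb"))
g=lambda u,z:onz(w,np.array(u)/f,z,True)[:2]
FL,FR,BL,BR=g((427.5,174.5),.004),g((297,176),.004),g((468.5,368),.004),g((265.5,369),.004)
print(FL,FR,BL,BR,np.linalg.norm(FL-FR),np.linalg.norm(BL-BR))
a=lambda v:np.degrees(np.arctan2(v[1],v[0]))
print("yaws",a(FL-FR)-90,a(BL-BR)-90,a((BL+BR)/2-(FL+FR)/2),(FL+FR)/2,(BL+BR)/2, np.linalg.norm((BL+BR)/2-(FL+FR)/2))
yaw=np.radians(9.);
def tod(p,o=np.array([.6289,.1315])):
    d=p-o;return np.array([d@[np.cos(yaw),np.sin(yaw)],d@[-np.sin(yaw),np.cos(yaw)]])*1e3
for n,u in [("flareR",(308,314)),("mouthR",(332,344)),("flareL",(421,315)),("mouthL",(399,344)),("nose",(388,391))]: print(n,tod(g(u,.012)).round(1))
q=w["img"][185:290,160:320];cv2.imwrite("pics/w3c.png",cv2.cvtColor(cv2.resize(q,None,fx=5,fy=5,interpolation=cv2.INTER_CUBIC),cv2.COLOR_RGB2BGR))
E
```

```text
[0.43272871 0.15189562] [0.44811166 0.05328452] [0.58783561 0.21609935] [0.61738415 0.04028672] 0.0998037226579166 0.17827842277758568
yaws 8.866460733947548 9.540444460230901 8.970580774966376 [0.44042019 0.10259007] [0.60260988 0.12819303] 0.16419807380957602
flareR [-80.9 -44.2]
mouthR [-54.4 -25.9]
flareL [-79.9  46.9]
mouthL [-54.5  29.4]
nose [-9.8 20.1]
```

View pics/w3c.png

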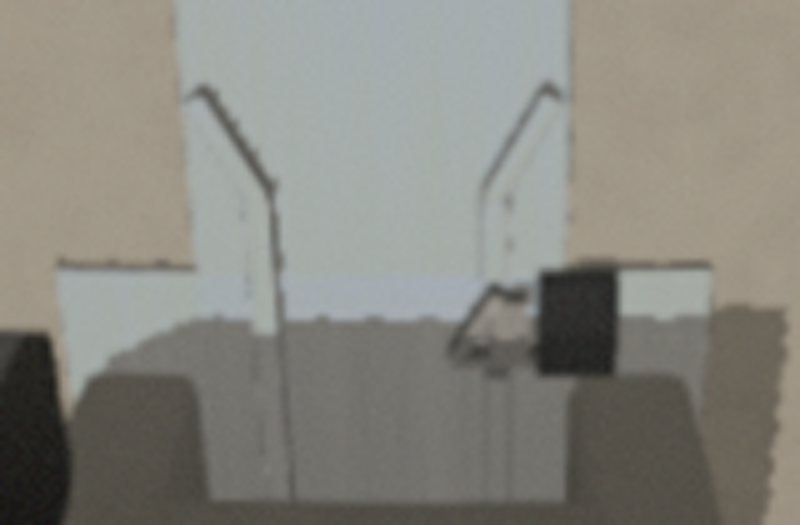

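Emit:
servo_tool --rows "0 -0.3 -0.1 0 0 0 1;0 -0.6 -0.2 0 0 0.08 1;-0.05 -0.8 -0.2 0 0 0.16 1;-0.1 -1 -0.2 0 0 0.25 1"

```text
clock: 9.78
eef_pos: [0.5393, -0.0094, 0.2435]
tcp_rot: [0.184, 0.983, 0.002, 0.002]
force: [-0.5, 0.2, -0.9]
gripper_width: 0.0857
```

```bash
python3 plan.py 0.60 -0.24 0.23 97
```

```text
9.78 [ 0.5393 -0.0094  0.2435] yaw 158.74 F [-0.46  0.19 -0.95] w 0.0857 q [-0.02  0.31  0.13  1.39  0.    0.35]
shift [-0.934 -1.286  0.088] turn [2.800e-03 4.000e-04 5.145e-01] | mm [-140.1 -192.9   13.1] deg [ 0.3  0.  61.7]
```

Emit:
servo_tool --rows "-0.2 -0.2 0.05 0 0 0.08 1;-0.4 -0.4 0.08 0 0 0.16 1;-0.6 -0.6 0.08 0 0 0.25 1;-0.75 -0.8 0.08 0 0 0.34 1;-0.93 -1 0.08 0 0 0.42 1;-0.93 -1 0.08 0 0 0.515 1;-0.93 -1 0.08 0 0 0.515 1"

```text
clock: 10.65
eef_pos: [0.6157, -0.1988, 0.2304]
tcp_rot: [0.662, 0.749, 0.003, 0.0]
force: [-0.1, 0.3, 0.7]
gripper_width: 0.0855
```

```bash
python3 - <<'E'
from h import *
import pickle
p=env.camera("wrist");save(p,"w4.png",1.55);pickle.dump(p,open("w4.pkl","wb"))
for r in env.outline_of(p,"vial_block_center")[:2]:
    m=r["mask"].astype(np.uint8);c=cv2.findContours(m,0,1)[0];c=max(c,key=len);b=cv2.boxPoints(cv2.minAreaRect(c))
    print(r["confidence"],r["location"],[onz(p,k,.02,True).round(3)[:2] for k in b])
print(env.get_obs()["eef_pos"],env.get_obs()["joints"])
E
```

```text
0.67 [273.2, 191.4] [array([ 0.611, -0.296]), array([ 0.623, -0.17 ]), array([ 0.675, -0.174]), array([ 0.669, -0.303])]
[ 0.61545395 -0.19840047  0.23102081] [-0.31394366  0.54275807  0.45280906  1.47759959  0.00446873  1.13135698]
```

View pics/w4.png

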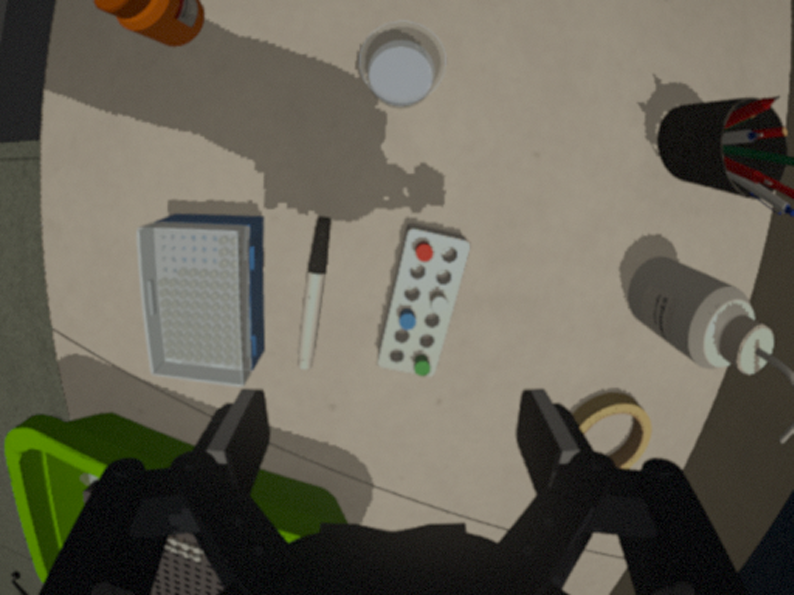

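The vial block is in the picture centre, spanning (378..470, 226..376) and leaning slightly. The marker is to its left and the tip box beyond that.

```bash
python3 - <<'E'
from h import *
import pickle
w=pickle.load(open("w4.pkl","rb"))
q=w["img"][135:255,230:320];cv2.imwrite("pics/w4c.png",cv2.cvtColor(cv2.resize(q,None,fx=5,fy=5,interpolation=cv2.INTER_CUBIC),cv2.COLOR_RGB2BGR))
E
```

```text
(no output)
```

View pics/w4c.png

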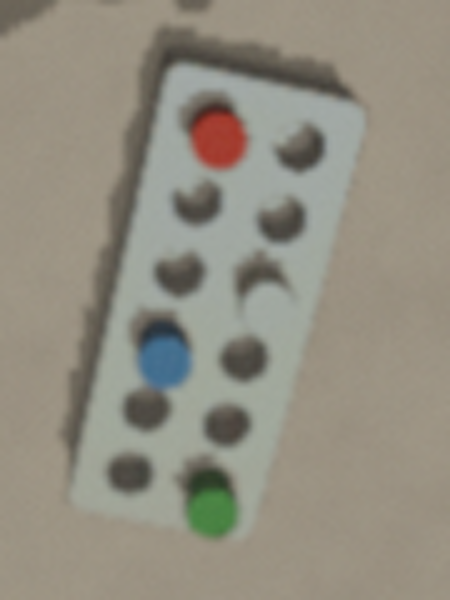

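```bash
python3 - <<'E'
from h import *
import pickle
w=pickle.load(open("w4.pkl","rb"))
C=[onz(w,np.array(u)/5+np.array([230,135])-0.4,.028,True)[:2] for u in [(167,60),(368,103),(248,541),(68,508)]]
C=np.array(C);print(C.round(4))
for i in range(4):
    d=C[(i+1)%4]-C[i];print(np.linalg.norm(d).round(4),np.degrees(np.arctan2(d[1],d[0])).round(1))
print(C.mean(0))
E
python3 plan.py 0.641 -0.236 0.1 94
```

```text
[[ 0.6239 -0.1731]
 [ 0.673  -0.177 ]
 [ 0.6622 -0.2963]
 [ 0.614  -0.2922]]
0.0492 -4.5
0.1198 -95.1
0.0484 175.2
0.1195 85.3
[ 0.64326362 -0.23464141]
10.75 [ 0.6155 -0.1984  0.231 ] yaw 97.19 F [ 0.08 -0.35 -0.21] w 0.0854 q [-0.31  0.54  0.45  1.48  0.    1.13]
shift [-0.272  0.133  0.873] turn [ 0.0023 -0.0013  0.0266] | mm [-40.9  20.  131. ] deg [ 0.3 -0.2  3.2]
```

```bash
python3 plan.py 0.6433 -0.2346 0.08 85.2
```

```text
10.75 [ 0.6155 -0.1984  0.231 ] yaw 97.19 F [ 0.08 -0.35 -0.21] w 0.0854 q [-0.31  0.54  0.45  1.48  0.    1.13]
shift [-0.265  0.149  1.007] turn [ 0.0022 -0.0015  0.0999] | mm [-39.8  22.4 151. ] deg [ 0.3 -0.2 12. ]
```

Emit:
servo_tool --rows "-0.13 0.07 0.3 0 0 0.05 1;-0.265 0.149 0.6 0.002 -0.001 0.1 1;-0.265 0.149 0.9 0.002 -0.001 0.1 1;-0.265 0.149 1 0.002 -0.001 0.1 1;-0.265 0.149 1 0.002 -0.001 0.1 1"

```text
clock: 11.38
eef_pos: [0.6429, -0.2335, 0.0806]
tcp_rot: [0.735, 0.678, 0.0, -0.001]
force: [-0.2, 0.9, 0.8]
gripper_width: 0.0854
```

```bash
python3 plan.py 0.6433 -0.2346 0.009 85.2
```

```text
11.38 [ 0.6429 -0.2335  0.0806] yaw 85.31 F [-0.21  0.92  0.85] w 0.0854 q [-0.35  0.7   0.33  1.2   0.    1.3 ]
shift [-0.008  0.004  0.477] turn [-0.0007 -0.0008  0.0009] | mm [-1.2  0.6 71.6] deg [-0.1 -0.1  0.1]
```

Emit:
servo_tool --rows "-0.008 0.004 0.25 0 0 0 1;-0.008 0.004 0.43 0 0 0 1;-0.008 0.004 0.477 0 0 0 1;-0.008 0.004 0.477 0 0 0 0;-0.008 0.004 0.477 0 0 0 0;-0.008 0.004 0.477 0 0 0 0;-0.008 0.004 0.477 0 0 0 0"

```text
clock: 12.25
eef_pos: [0.6452, -0.2353, 0.0119]
tcp_rot: [0.735, 0.678, 0.001, 0.001]
force: [-0.3, 0.2, 6.7]
gripper_width: 0.0484
```

Emit:
servo_tool --rows "0 0 -0.2 0 0 0 0;0 0 -0.4 0 0 0 0;0 0 -0.65 0 0 0 0;0 0 -0.65 0 0 0 0"

```text
clock: 12.75
eef_pos: [0.6474, -0.2362, 0.1137]
tcp_rot: [0.735, 0.678, 0.003, 0.005]
force: [1.0, -0.9, -1.9]
gripper_width: 0.0485
```

```bash
python3 - <<'E'
from h import *
p=env.camera("wrist");save(p,"w5.png",1.55)
E
python3 plan.py 0.55 -0.05 0.14 189
```

```text
12.8 [ 0.6459 -0.2357  0.111 ] yaw 85.31 F [-0.82 -0.13 -1.99] w 0.0486 q [-0.35  0.68  0.37  1.26  0.    1.3 ]
shift [ 1.181 -0.737 -0.199] turn [ 0.002   0.0031 -0.8641] | mm [ 177.2 -110.5  -29.8] deg [   0.2    0.4 -103.7]
```

View pics/w5.png

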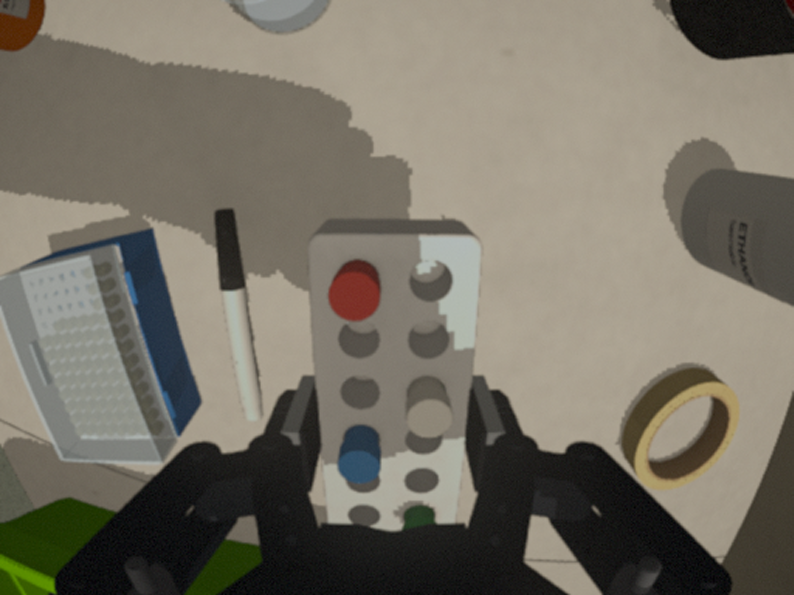

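Emit:
servo_tool --rows "0 -0.05 -0.2 0 0 -0.05 0;0.1 -0.2 -0.36 0 0 -0.12 0;0.25 -0.4 -0.36 0 0 -0.2 0;0.4 -0.55 -0.36 0 0 -0.28 0;0.55 -0.7 -0.36 0 0 -0.36 0;0.7 -0.7 -0.36 0 0 -0.44 0;0.85 -0.7 -0.36 0 0 -0.52 0;1 -0.7 -0.36 0 0 -0.6 0"

```text
clock: 13.8
eef_pos: [0.5516, -0.0767, 0.162]
tcp_rot: [0.194, 0.981, 0.0, 0.001]
force: [0.6, 0.3, -1.9]
gripper_width: 0.0484
```

```bash
python3 plan.py 0.5134 0.1146 0.13 189
```

```text
13.8 [ 0.5516 -0.0767  0.162 ] yaw 157.63 F [ 0.65  0.27 -1.88] w 0.0484 q [-0.14  0.39  0.03  1.21 -0.    0.25]
shift [0.722 1.082 0.212] turn [-1.000e-04  1.300e-03 -2.614e-01] | mm [108.2 162.3  31.8] deg [ -0.    0.2 -31.4]
```

Emit:
servo_tool --rows "0.15 0.1 0 0 0 -0.08 0;0.3 0.3 0 0 0 -0.16 0;0.45 0.5 0 0 0 -0.22 0;0.6 0.7 0 0 0 -0.26 0;0.72 0.9 0 0 0 -0.261 0;0.72 1 0 0 0 -0.261 0;0.72 1 0.1 0 0 -0.261 0"

```text
clock: 14.68
eef_pos: [0.51, 0.1038, 0.1463]
tcp_rot: [-0.079, 0.997, -0.0, 0.002]
force: [-0.4, -0.2, -2.1]
gripper_width: 0.0486
```

```bash
python3 - <<'E'
from h import *
import pickle
p=env.camera("wrist");save(p,"w6.png",1.55);pickle.dump(p,open("w6.pkl","wb"))
E
python3 plan.py 0.5134 0.1146 0.03 189
```

```text
14.72 [0.5078 0.1025 0.1433] yaw -171.04 F [-1.6  -0.82 -3.66] w 0.0484 q [ 0.2   0.33 -0.11  1.13 -0.    0.04]
shift [-0.051  0.075  0.755] turn [-0.0009 -0.0007 -0.0003] | mm [ -7.6  11.2 113.3] deg [-0.1 -0.1 -0. ]
```

View pics/w6.png

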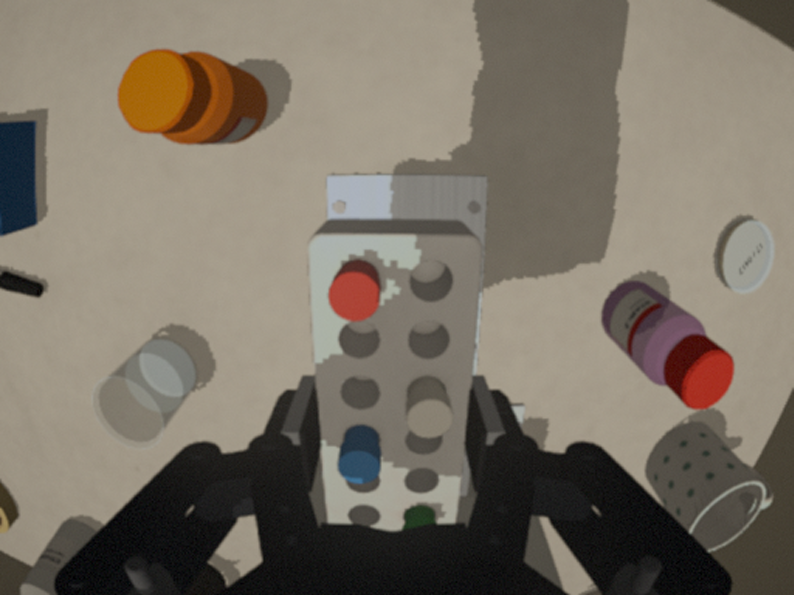

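Emit:
servo_tool --rows "-0.05 0.075 0.1 0 0 0 0;-0.05 0.075 0.4 0 0 0 0;-0.05 0.075 0.6 0 0 0 0;-0.05 0.075 0.75 0 0 0 0;-0.05 0.075 0.8 0 0 0 0;-0.05 0.075 0.8 0 0 0 0"

```text
clock: 15.48
eef_pos: [0.513, 0.1142, 0.0225]
tcp_rot: [-0.078, 0.997, -0.001, -0.001]
force: [-0.4, 0.6, -1.5]
gripper_width: 0.0487
```

```bash
python3 plan.py 0.5134 0.1146 0.0157 189
```

```text
15.47 [0.513  0.1142 0.0225] yaw -171.08 F [-0.44  0.64 -1.55] w 0.0487 q [ 0.22  0.48 -0.24  0.86 -0.    0.06]
shift [-0.003  0.002  0.045] turn [-0.0009 -0.0015 -0.0007] | mm [-0.5  0.3  6.8] deg [-0.1 -0.2 -0.1]
```

Emit:
servo_tool --rows "0 0 0.03 0 0 0 0;0 0 0.048 0 0 0 0;0 0 0.048 0 0 0 0"

```text
clock: 15.85
eef_pos: [0.5136, 0.1143, 0.016]
tcp_rot: [-0.078, 0.997, -0.001, -0.001]
force: [0.1, -0.9, -0.5]
gripper_width: 0.0487
```

```bash
python3 plan.py 0.5134 0.1146 0.0157 189
```

```text
15.85 [0.5136 0.1143 0.016 ] yaw -171.09 F [ 0.06 -0.93 -0.53] w 0.0487 q [ 0.22  0.49 -0.25  0.84 -0.    0.06]
shift [0.001 0.002 0.002] turn [-0.0009 -0.0007 -0.0007] | mm [0.1 0.3 0.2] deg [-0.1 -0.1 -0.1]
```

```bash
cat > pd.py <<'E'
import sys
from plan import *
O=np.array([.627,.1326]);Y=np.radians(9.)
def d2w(x,y): return O+x*np.array([np.cos(Y),np.sin(Y)])+y*np.array([-np.sin(Y),np.cos(Y)])
def w2d(p): d=np.array(p[:2])-O;return np.array([d@[np.cos(Y),np.sin(Y)],d@[-np.sin(Y),np.cos(Y)]])
if __name__=="__main__":
    x,y,z,t=[float(v) for v in sys.argv[1:5]]
    o=env.get_obs();print(round(o["clock"],2),"dock",(w2d(o["eef_pos"])*1e3).round(1),"z",o["eef_pos"][2].round(4),"F",o["force"].round(1),"q",o["joints"].round(2))
    plan([*d2w(x/1e3,y/1e3),z/1e3],189,t,o)
E
true
```

Emit:
servo_tool --rows "0 0 0 0 0 0 1;0 0 0 0 0 0 1;0 0 0 0 0 0 1;0 0 -0.3 0 0 0 1;0 0 -0.6 0 0 0 1;0 0 -0.9 0 0 0 0.5;0 0 -1 0 0 0 0"

```text
clock: 16.73
eef_pos: [0.5156, 0.115, 0.1692]
tcp_rot: [-0.078, 0.997, -0.001, 0.002]
force: [0.3, -0.6, 0.1]
gripper_width: 0.0516
```

```bash
python3 - <<'E'
from h import *
import pickle
p=env.camera("wrist");save(p,"w7.png",1.55);pickle.dump(p,open("w7.pkl","wb"))
E
python3 pd.py -215 -4 90 -40
```

```text
16.77 dock [-1.127e+02  1.000e-01] z 0.1696 F [ 0.5 -0.1  1.3] q [ 0.22  0.33 -0.04  1.2  -0.    0.06]
shift [ 0.684 -0.028  0.528] turn [-0.0009 -0.3311 -0.0004] | mm [102.6  -4.1  79.2] deg [ -0.1 -39.7  -0. ]
```

View pics/w7.png

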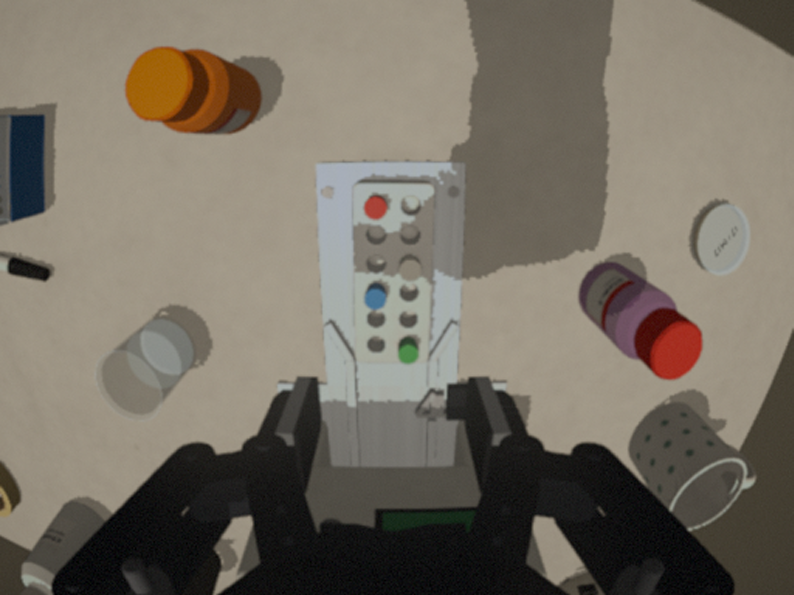

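Emit:
servo_tool --rows "0.15 0 0 0 -0.05 0 0;0.3 0 0 0 -0.12 0 0;0.45 -0.028 0 0 -0.2 0 0;0.6 -0.028 0 0 -0.28 0 0;0.684 -0.028 0.2 0 -0.331 0 0;0.684 -0.028 0.4 0 -0.331 0 0;0.684 -0.028 0.52 0 -0.331 0 0;0.684 -0.028 0.52 0 -0.331 0 0"

```text
clock: 17.77
eef_pos: [0.4191, 0.0963, 0.0941]
tcp_rot: [-0.073, 0.939, 0.025, 0.336]
force: [0.8, -0.6, -0.8]
gripper_width: -0.0002
```

```bash
python3 pd.py -210 -4 18 -40;  python3 - <<'E'
from h import *
p=env.camera("wrist");save(p,"w8.png",1.55)
E
```

```text
17.77 dock [-211.1   -3.3] z 0.0941 F [ 0.8 -0.6 -0.8] q [ 0.29 -0.09 -1.09 -0.11 -0.08  0.1 ]
shift [ 0.316 -0.003  0.397] turn [-0.0015 -0.0054  0.0001] | mm [47.4 -0.5 59.6] deg [-0.2 -0.7  0. ]
```

View pics/w8.png

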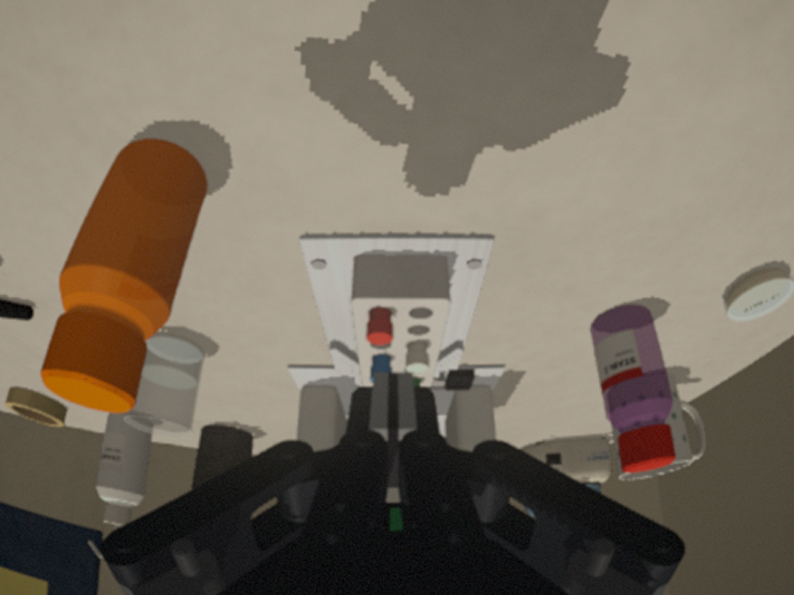

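```bash
python3 pd.py -206 -4 60 -15
```

```text
17.82 dock [-211.2   -3.4] z 0.0945 F [-0.5  0.4 -0.4] q [ 0.29 -0.09 -1.09 -0.11 -0.08  0.1 ]
shift [ 0.119 -0.003  0.2  ] turn [-0.0015  0.2031 -0.0003] | mm [17.9 -0.5 29.9] deg [-0.2 24.4 -0. ]
```

Emit:
servo_tool --rows "0.03 0 0.05 0 0.08 0 0;0.07 0 0.1 0 0.16 0 0;0.119 0 0.2 0 0.203 0 0;0.119 0 0.2 0 0.203 0 0"

```text
clock: 18.32
eef_pos: [0.4246, 0.0968, 0.0595]
tcp_rot: [-0.077, 0.989, 0.009, 0.13]
force: [-1.1, -0.0, -0.5]
gripper_width: -0.0003
```

```bash
python3 pd.py -206 -4 15 -15
```

```text
18.32 dock [-205.5   -3.7] z 0.0595 F [-1.1 -0.  -0.5] q [ 0.24  0.12 -0.7   0.49 -0.03  0.08]
shift [ 0.08  -0.002  0.286] turn [-0.0016 -0.0004 -0.0008] | mm [12.  -0.2 42.9] deg [-0.2 -0.  -0.1]
```

Lower, then push forward at constant height.

Emit:
servo_tool --rows "0.03 0 0.14 0 0 0 0;0.08 0 0.286 0 0 0 0;0.08 0 0.286 0 0 0 0"

```text
clock: 18.7
eef_pos: [0.4201, 0.0957, 0.0133]
tcp_rot: [-0.077, 0.989, 0.008, 0.127]
force: [-0.1, -0.3, 0.5]
gripper_width: 0.0001
```

```bash
python3 pd.py -100 -4 15 -15
```

```text
18.7 dock [-210.1   -4.1] z 0.0133 F [-0.1 -0.3  0.5] q [ 0.24  0.21 -0.76  0.35 -0.03  0.08]
shift [-0.713  0.002  0.175] turn [-0.0018 -0.0028 -0.0007] | mm [-106.9    0.3   26.3] deg [-0.2 -0.3 -0.1]
```

Emit:
servo_tool --rows "-0.12 0 0.03 0 0 0 0;-0.22 0 0.055 0 0 0 0;-0.32 0 0.08 0 0 0 0;-0.42 0 0.105 0 0 0 0;-0.52 0 0.13 0 0 0 0;-0.62 0 0.152 0 0 0 0;-0.71 0 0.175 0 0 0 0"

```text
clock: 19.58
eef_pos: [0.5279, 0.1121, 0.014]
tcp_rot: [-0.077, 0.989, 0.008, 0.126]
force: [-4.2, -1.9, 0.3]
gripper_width: -0.0001
```

```bash
python3 pd.py -70 -4 18 -40; python3 - <<'E'
from h import *
p=env.camera("wrist");save(p,"w9.png",1.55)
E
```

```text
19.57 dock [-101.1   -4.7] z 0.014 F [-4.2 -1.9  0.3] q [ 0.22  0.37 -0.5   0.45 -0.02  0.06]
shift [-0.207  0.005  0.026] turn [-0.0023 -0.2128 -0.0003] | mm [-31.1   0.8   3.9] deg [ -0.3 -25.5  -0. ]
```

View pics/w9.png

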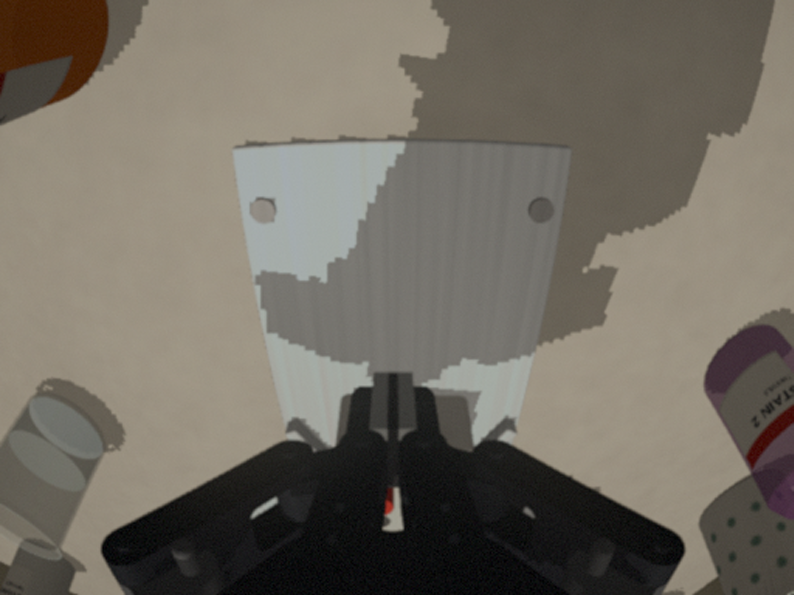

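Emit:
servo_tool --rows "-0.05 0.005 -0.015 0 -0.05 0 0;-0.1 0.005 0 0 -0.12 0 0;-0.15 0.005 0.013 0 -0.18 0 0;-0.207 0.005 0.026 0 -0.213 0 0;-0.207 0.005 0.026 0 -0.213 0 0"

```text
clock: 20.25
eef_pos: [0.5603, 0.118, 0.0175]
tcp_rot: [-0.073, 0.937, 0.025, 0.342]
force: [-3.9, -2.0, -1.4]
gripper_width: 0.0002
```

```bash
python3 pd.py -30 -4 18 -40
```

```text
20.25 dock [-68.2  -4. ] z 0.0175 F [-3.9 -2.  -1.4] q [ 0.24  0.39 -0.88 -0.39 -0.06  0.06]
shift [-0.197  0.001  0.162] turn [-0.0023  0.0007  0.0002] | mm [-29.5   0.1  24.3] deg [-0.3  0.1  0. ]
```

Emit:
servo_tool --rows "-0.07 0 0.055 0 0 0 0;-0.14 0 0.11 0 0 0 0;-0.2 0 0.162 0 0 0 0;-0.2 0 0.162 0 0 0 0"

```text
clock: 20.75
eef_pos: [0.6015, 0.1245, 0.0201]
tcp_rot: [-0.073, 0.936, 0.025, 0.344]
force: [-0.1, 0.3, 1.0]
gripper_width: -0.0001
```

```bash
python3 pd.py -10 -4 18 -40;python3 - <<'E'
from h import *
p=env.camera("side");save(p,"s2.png",1.55)
q=p["img"][130:230,230:360];cv2.imwrite("pics/s2c.png",cv2.cvtColor(cv2.resize(q,None,fx=6,fy=6,interpolation=cv2.INTER_CUBIC),cv2.COLOR_RGB2BGR))
E
```

```text
20.75 dock [-26.4  -4. ] z 0.0201 F [-0.1  0.3  1. ] q [ 0.23  0.42 -0.78 -0.33 -0.05  0.06]
shift [-0.074  0.     0.082] turn [-0.0023  0.0031  0.    ] | mm [-11.2   0.1  12.3] deg [-0.3  0.4  0. ]
```

View pics/s2c.png

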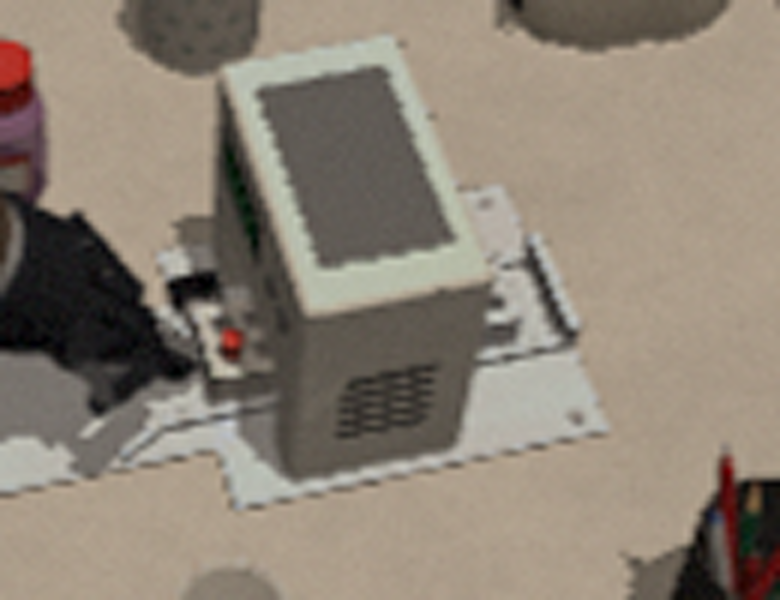

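Emit:
servo_tool --rows "-0.03 0 0.03 0 0 0 0;-0.06 0 0.065 0 0 0 0;-0.06 0 0.065 0 0 0 0"

```text
clock: 21.18
eef_pos: [0.6139, 0.1264, 0.0181]
tcp_rot: [-0.073, 0.936, 0.025, 0.344]
force: [-2.7, -0.6, -1.0]
gripper_width: -0.0001
```

```bash
python3 pd.py -5 -4 18 -40
```

```text
21.18 dock [-13.9  -4.1] z 0.0181 F [-2.7 -0.6 -1. ] q [ 0.23  0.44 -0.74 -0.32 -0.05  0.05]
shift [-0.045  0.001  0.039] turn [-0.0023  0.0026  0.0001] | mm [-6.8  0.1  5.8] deg [-0.3  0.3  0. ]
```

Emit:
servo_tool --rows "-0.025 0 0.02 0 0 0 0;-0.045 0 0.037 0 0 0 0;-0.045 0 0.037 0 0 0 0"

```text
clock: 21.55
eef_pos: [0.6216, 0.1276, 0.0173]
tcp_rot: [-0.073, 0.936, 0.025, 0.343]
force: [-3.3, -0.5, -2.0]
gripper_width: 0.0001
```

```bash
python3 pd.py -2 -4 18 -40
```

```text
21.55 dock [-6.1 -4.1] z 0.0173 F [-3.3 -0.5 -2. ] q [ 0.23  0.45 -0.72 -0.3  -0.05  0.05]
shift [-0.024  0.     0.014] turn [-0.0022  0.0015  0.0001] | mm [-3.6  0.1  2.2] deg [-0.3  0.2  0. ]
```

Emit:
servo_tool --rows "-0.015 0 0.01 0 0 0 0;-0.025 0 0.015 0 0 0 0;-0.025 0 0.015 0 0 0 0"

```text
clock: 21.92
eef_pos: [0.6264, 0.1284, 0.0185]
tcp_rot: [-0.073, 0.936, 0.025, 0.343]
force: [-1.8, 0.2, -0.7]
gripper_width: 0.0003
```

```bash
python3 pd.py 2 -4 18 -40
```

```text
21.93 dock [-1.2 -4.1] z 0.0185 F [-1.8  0.2 -0.7] q [ 0.23  0.45 -0.71 -0.3  -0.05  0.05]
shift [-0.014  0.001  0.017] turn [-0.0022  0.0021  0.0001] | mm [-2.1  0.1  2.5] deg [-0.3  0.3  0. ]
```

Emit:
servo_tool --rows "-0.015 0 0.013 0 0 0 0;-0.02 0 0.018 0 0 0 0;-0.02 0 0.018 0 0 0 0"

```text
clock: 22.3
eef_pos: [0.6267, 0.1284, 0.0154]
tcp_rot: [-0.073, 0.937, 0.024, 0.34]
force: [-9.3, -0.9, -1.0]
gripper_width: -0.0001
```

```bash
python3 pd.py 5 -4 18 -40;python3 - <<'E'
from h import *
p=env.camera("side")
q=p["img"][130:230,230:360];cv2.imwrite("pics/s3c.png",cv2.cvtColor(cv2.resize(q,None,fx=6,fy=6,interpolation=cv2.INTER_CUBIC),cv2.COLOR_RGB2BGR))
E
```

```text
22.3 dock [-0.9 -4.1] z 0.0154 F [-9.3 -0.9 -1. ] q [ 0.22  0.46 -0.7  -0.29 -0.05  0.05]
shift [-0.041  0.     0.012] turn [-0.0021 -0.0016  0.0004] | mm [-6.2  0.1  1.8] deg [-0.3 -0.2  0. ]
```

View pics/s3c.png

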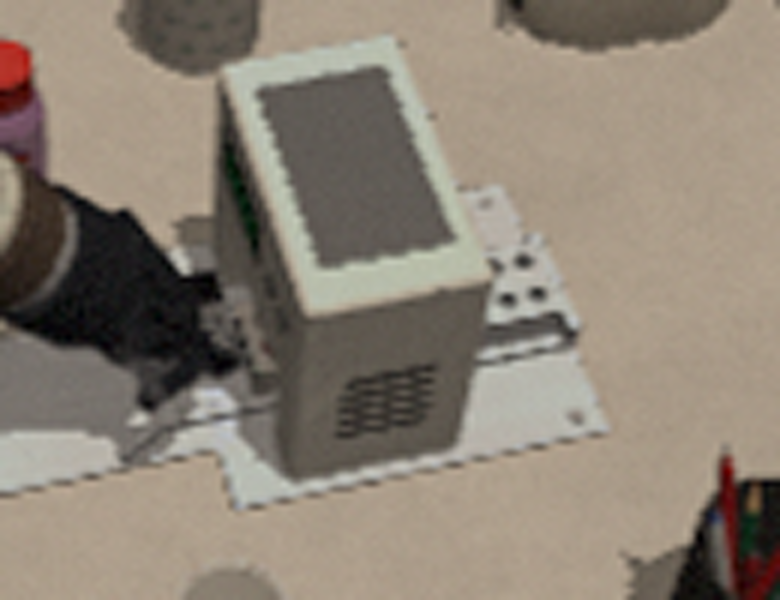

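Emit:
servo_tool --rows "-0.025 0 0.005 0 0 0 0;-0.036 0 0.01 0 0 0 0;-0.036 0 0.01 0 0 0 0"

```text
clock: 22.72
eef_pos: [0.6268, 0.1284, 0.0151]
tcp_rot: [-0.074, 0.939, 0.024, 0.336]
force: [-18.4, -3.1, 8.2]
gripper_width: -0.0
```

```bash
python3 pd.py 5 -4 18 -40
```

```text
22.73 dock [-0.9 -4.1] z 0.0151 F [-18.4  -3.1   8.2] q [ 0.22  0.46 -0.7  -0.27 -0.05  0.05]
shift [-0.042  0.001  0.01 ] turn [-0.002  -0.0057  0.0007] | mm [-6.4  0.1  1.5] deg [-0.2 -0.7  0.1]
```

Emit:
servo_tool --rows "0.1 0 -0.08 0 0 0 0;0.3 0 -0.35 0 0 0 0;0.5 0 -0.7 0 0 0 0;0.6 0 -0.9 0 0.08 0 0;0.6 0 -0.9 0 0.16 0 0;0.6 0 -0.9 0 0.22 0 0;0.6 0 -0.9 0 0.22 0 0"

```text
clock: 23.6
eef_pos: [0.4795, 0.1058, 0.0665]
tcp_rot: [-0.077, 0.99, 0.007, 0.117]
force: [0.1, 0.3, -0.2]
gripper_width: -0.0001
```

```bash
python3 pd.py -150 0 180 -15;python3 - <<'E'
from h import *
import pickle
p=env.camera("wrist");save(p,"w10.png",1.55);pickle.dump(p,open("w10.pkl","wb"))
p=env.camera("side");save(p,"s4.png",1.55)
q=p["img"][130:230,230:360];cv2.imwrite("pics/s4c.png",cv2.cvtColor(cv2.resize(q,None,fx=6,fy=6,interpolation=cv2.INTER_CUBIC),cv2.COLOR_RGB2BGR))
p=env.camera("top")
q=p["img"][100:220,190:290];cv2.imwrite("pics/t4c.png",cv2.cvtColor(cv2.resize(q,None,fx=5,fy=5,interpolation=cv2.INTER_CUBIC),cv2.COLOR_RGB2BGR))
E
```

```text
23.6 dock [-149.9   -3.4] z 0.0665 F [ 0.1  0.3 -0.2] q [ 0.23  0.22 -0.54  0.58 -0.02  0.07]
shift [-0.175  0.02  -0.736] turn [-0.0019 -0.0133 -0.0005] | mm [ -26.2    3.  -110.4] deg [-0.2 -1.6 -0.1]
```

View pics/w10.png

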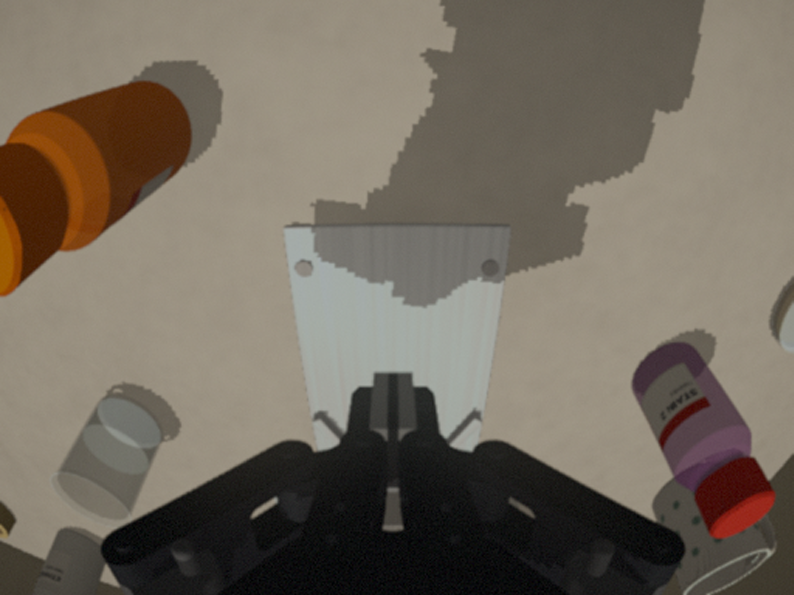

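View pics/s4c.png

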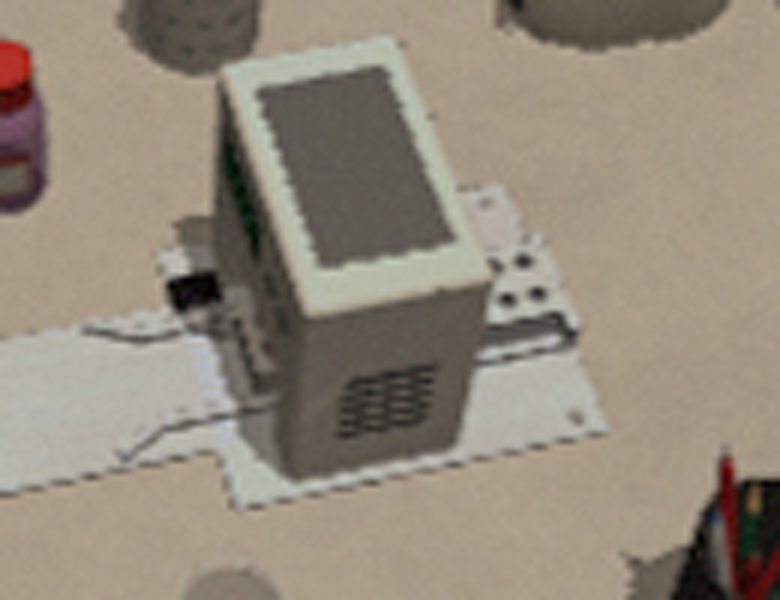

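View pics/t4c.png

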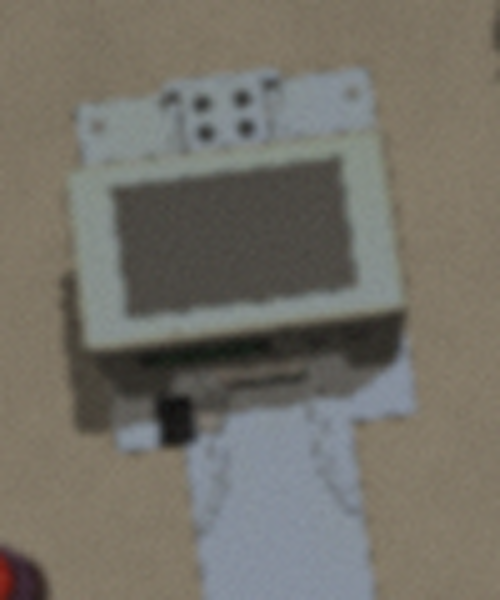

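```bash
python3 pd.py -125 -20 190 0
```

```text
23.75 dock [-153.5   -3.6] z 0.0638 F [-0.4 -0.4  0. ] q [ 0.23  0.22 -0.54  0.58 -0.02  0.07]
shift [-0.377 -0.112 -0.775] turn [-0.002   0.11   -0.0007] | mm [ -56.6  -16.9 -116.3] deg [-0.2 13.2 -0.1]
```

Emit:
servo_tool --rows "0 0 -0.2 0 0.05 0 0;-0.1 -0.05 -0.4 0 0.11 0 0.5;-0.2 -0.1 -0.6 0 0.11 0 1;-0.37 -0.11 -0.77 0 0.11 0 1;-0.37 -0.11 -0.77 0 0.11 0 1;-0.37 -0.11 -0.77 0 0.11 0 1"

```text
clock: 24.5
eef_pos: [0.5047, 0.0933, 0.1878]
tcp_rot: [-0.078, 0.997, -0.002, -0.0]
force: [-0.3, -0.7, 0.5]
gripper_width: 0.0851
```

```bash
python3 - <<'E'
from h import *
import pickle
p=env.camera("wrist");save(p,"w11.png",1.55);pickle.dump(p,open("w11.pkl","wb"))
q=p["img"][200:310,160:320];cv2.imwrite("pics/w11c.png",cv2.cvtColor(cv2.resize(q,None,fx=5,fy=5,interpolation=cv2.INTER_CUBIC),cv2.COLOR_RGB2BGR))
E
```

```text
(no output)
```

View pics/w11.png

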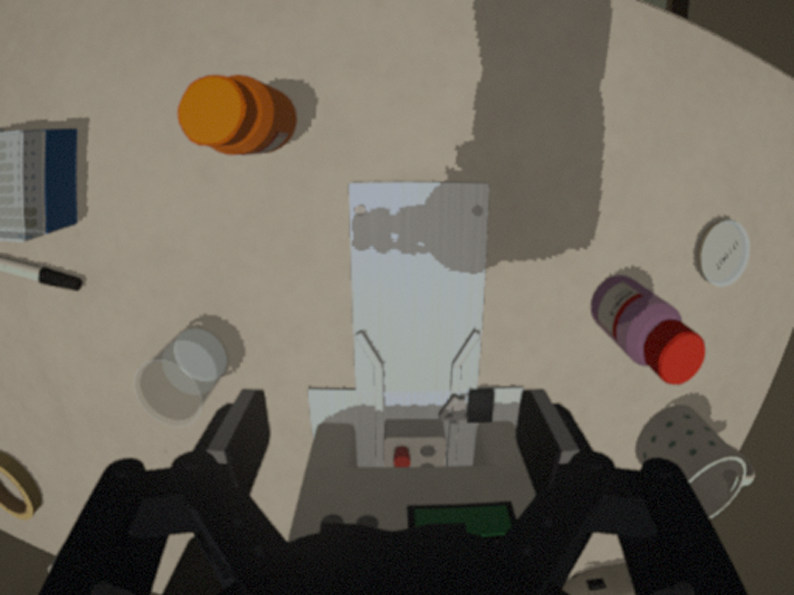

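View pics/w11c.png

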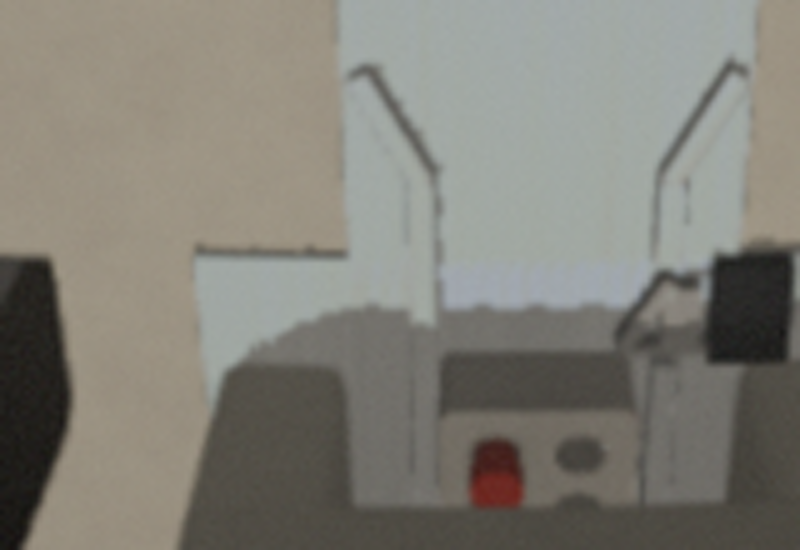

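```bash
python3 - <<'E'
from h import *
from pd import w2d
import pickle
w=pickle.load(open("w11.pkl","rb"))
g=lambda u,z:(w2d(onz(w,np.array(u)/5+[160-.4,200-.4],z,True))*1e3).round(1)
print("rear bottom",g((540,353),.004),"rear top",g((540,412),.032),"nose",g((617,345),.012),"mouth",g((437,172),.012),g((657,170),.012),"flare",g((372,68),.012))
E
```

```text
rear bottom [ 5.1 -1.7] rear top [ 4.1 -2.8] nose [-2.4 17.5] mouth [-52.3 -27.9] [-52.6  25. ] flare [-79.2 -42.7]
```

```bash
python3 - <<'E'
from h import *
print(env.finish_job(), env.get_obs()["clock"])
E
```

```text
the job is handed in; nothing more can be done
the job is handed in; nothing more can be done
```

The job is done and handed in, at about 24.6 s on the clock.

- **Bottle:** I lifted the purple, red-capped bottle off the loading plate. It stands upright on the bench to the left of the plate, about (0.50, 0.276) m. I left the orange look-alike alone.
- **Vial block:** I set it in the flared mouth of the channel and pushed it lengthwise with the closed fingers, tilted back 40° for the last part. It stopped dead at about 18 N.

**Last checks:**
- The wrist view shows the catch sprung out behind the block, with its nose at x ≈ -2.4, y ≈ 17.5 mm against -3, 18 mm at rest.
- The block's rear face measures x ≈ 4–5 mm in the reader's frame. About 3 mm is expected when home, so this is within my 1–2 mm error.
- In the side and top pictures the spacer is at the end stop.
- The bystanders looked in place in the last pictures, though I did not re-measure them.
- The gripper was clear of everything when I handed in.

**Not confirmed:** the contact between block and spacer is hidden under the bridge. "No gap" rests on the hard stop and the rear-face measurement, not on a direct view.

**Along the way:** joint 3 reached its lower end (about -1.09 rad) while I first tilted the gripper behind the block. I backed off and did the rest of the tilt farther along the channel.

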